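# Sort returned units, empty housings and cutters

### The job

Clear the row on the bench by type: heft each of the two look-alike grey enclosures to tell whether it is a heavy finished unit or an empty housing (one or both are heavy); lay heavy units flat, side by side, in the open drawer of the blue-fronted cabinet, an empty housing flat in the red tray, and the side cutters in the yellow tray. Then push the drawer fully shut, leaving the open jar and the brown bottle where they stand.

Things in the scene. Friction and masses are not known exactly. Their poses are not given: they have to be found in the camera images.
- enclosure_a: Closed grey plastic enclosure, 80 (its x) x 52 (its y) x 42 mm, lid with four screws and a green indicator at its +x end. Origin at the centre of its underside, z up. The two look alike: with a transformer inside it weighs about 0.5 kg, empty about 0.12 kg. One or both are heavy; it changes every time and can only be felt by lifting. The contents can shift up to 15 mm inside.
- enclosure_b: Closed grey plastic enclosure, 80 (its x) x 52 (its y) x 42 mm, lid with four screws and a green indicator at its +x end. Origin at the centre of its underside, z up. The two look alike: with a transformer inside it weighs about 0.5 kg, empty about 0.12 kg. One or both are heavy; it changes every time and can only be felt by lifting. The contents can shift up to 15 mm inside.
- side_cutters: Side cutters with red handles lying flat, 41 x 122 (its y) x 11 mm, rigid (the jaws do not move), 0.085 kg. Origin at the centre of the underside; the handles lie along its +y, 32 mm apart over their outsides from y = -17 to +63 mm, the jaws point along -y and are 18 mm wide. z up.
- red_tray: Red plastic tray fixed to the bench, open at the top, 160 (its x) x 130 (its y) x 35 mm, walls and floor 4 mm. Origin at the centre of its underside, z up. For an empty housing. Behind and right of the trays stands a fixed open cardboard box, 170 mm high, about x 0.52 to 0.78, y 0.0 to 0.31: pass over or in front of it.
- yellow_tray: Yellow plastic tray fixed to the bench, open at the top, 160 (its x) x 130 (its y) x 35 mm, walls and floor 4 mm. Origin at the centre of its underside, z up. For the side cutters. The two trays stand side by side at the left, in either order. Right of them a fixed low steel board frame, 37 mm high: x 0.34 to 0.53, y -0.03 to 0.22.
- stock_cabinet: Small grey metal cabinet fixed to the bench, 180 (its x) x 260 (its y) x 90 mm, with one blue-fronted drawer that slides out along its -x, toward the robot. Origin at the middle of the lower front edge of its case (the shut drawer's front stands 15 mm before it), z up.
- stock_drawer0 (a joint): How far the drawer is out, m: 0 fully shut, 0.118 fully out, starts at 0.105 to 0.116. Sliding friction about 1 N; it stays where it is left and stops dead when shut.
- drawer_spot (a point): Point on the drawer's inner floor, 22 mm above the bench; moves with the drawer, axes as the cabinet's. The floor runs 50 mm to -x (front panel), 85 mm to +x and 109 mm to either side in y. Two enclosures lying along x, centred here 54 mm to either side, leave room for fingers. Side walls stand 46 mm, the front panel 56 mm above the floor; shut, 56 mm are free above it.
- stock_drawer0_handle (a point): Centre of the drawer's steel bar handle, 120 mm long along y, 11 mm thick, 35 mm in front of the front panel, 52 mm above the bench; moves with the drawer. Push it along the cabinet's +x to shut the drawer.
- flux_jar: Open glass jar, 64 mm across, 74 mm high, origin at the centre of its underside. Bystander.
- brown_bottle: Small brown glass bottle, 31 mm across, 46 mm high, origin at the centre of its underside. Bystander.

How it is judged:
At the end, for the whole second after the job is handed in: Enclosures flat and still: each heavy one (pressing over 2.5 N) on the drawer floor, an empty one (under 2.5 N) on the red tray's floor, within 60 x 45 mm of its centre; cutters lying in the yellow tray, within 55 x 50 mm of its centre; drawer out under 6 mm; all released (((x of enclosure_a in the frame of drawer_spot between -0.035 and 0.07 m and y of enclosure_a in the frame of drawer_spot between -0.09 and 0.09 m and z of enclosure_a in the frame of drawer_spot between -0.004 and 0.008 m and contact force between enclosure_a and stock_cabinet above 2.5 N) or (x of enclosure_a in the frame of red_tray between -0.06 and 0.06 m and y of enclosure_a in the frame of red_tray between -0.045 and 0.045 m and z of enclosure_a in the frame of red_tray between 0 and 0.012 m and contact force between enclosure_a and red_tray below 2.5 N)) and angle between each of enclosure_a, enclosure_b's own z axis and vertical below 0.12 rad and linear speed of each of enclosure_a, enclosure_b, side_cutters below 0.02 m/s and ((x of enclosure_b in the frame of drawer_spot between -0.035 and 0.07 m and y of enclosure_b in the frame of drawer_spot between -0.09 and 0.09 m and z of enclosure_b in the frame of drawer_spot between -0.004 and 0.008 m and contact force between enclosure_b and stock_cabinet above 2.5 N) or (x of enclosure_b in the frame of red_tray between -0.06 and 0.06 m and y of enclosure_b in the frame of red_tray between -0.045 and 0.045 m and z of enclosure_b in the frame of red_tray between 0 and 0.012 m and contact force between enclosure_b and red_tray below 2.5 N)) and x of side_cutters in the frame of yellow_tray between -0.055 and 0.055 m and y of side_cutters in the frame of yellow_tray between -0.05 and 0.05 m and z of side_cutters in the frame of yellow_tray between 0 and 0.02 m and value of joint stock_drawer0 below 0.006 m); the robot touches nothing.
It fails at once if the flux jar is moved more than 30 mm (distance of flux_jar from where it was at the start of the episode above 0.03 m).
It fails at once if the brown bottle is moved more than 30 mm (distance of brown_bottle from where it was at the start of the episode above 0.03 m).
It also fails if it takes over 72 s, if anything falls off the work surface, if the arm or the gripper's body presses on something with over 40 N, if the wrist force passes 120 N, or if a joint passes its speed limit or range.

### The arm

A 7-joint arm with a two-finger parallel gripper is mounted at the origin on a cart in front of the work surface, level with it; the furniture and walls round the work are solid. World frame = base frame: x ahead of the robot, y to its left, z up, the work surface at z = 0. Lengths are in m, angles in rad, forces in N, time in s.
With the tool pointing down it reaches from about 0.4 to 0.9 m from the base axis. Payload 5.6 kg.
Tool frame: the origin (TCP) lies midway between the tips of the shut fingers; the grasp point (between the pads) lies 19 mm behind it; z points along the fingers, y is the line along which they close (so a half turn about z gives the same grasp; the last joint's range is limited). The gripper opens to 92 mm and grips with 3 to 60 N. Pads are 20 mm wide; open, the fingers measure 128 mm over their backs; the gripper's body (75 mm by 189 mm) begins 69 mm behind the grasp point.
Start: joints at [1.301, 0.468, -0.012, 1.603, 0.006, 1.071, -0.056], TCP at [0.146, -0.633, 0.215] pointing down, gripper open.
Joint ranges: [-2.53, 2.53], [-0.31, 2.02], [-1.57, 1.55], [0.28, 2.44], [-1.29, 4.43], [0.15, 1.84], [-2.92, 2.92]. Speed limits (rad/s): [2.57, 2.57, 3.14, 3.14, 3.14, 3.14, 3.14].

### API

Orientations are given as a 3x3 rotation matrix whose columns are the frame's x, y, z axes.
In Python, from station import env, effector, solver, viewer, workorder, search_frame, tip_of gives the robot as it stands. Calls block until the motion is done:
- env.reach(position, orientation): joint-space move of the TCP to a pose.
- env.movel(position, frame=None, rate=0.15): straight line of the TCP; frame=None keeps the orientation; rate is the mean speed in m/s.
- env.goto_joints(angles): joint-space move.
- effector.release() and effector.grasp(squeeze=None): open the fingers fully, or close them until they stop; squeeze is the grip in N (None keeps the last).
- env.pause(seconds).
- solver.inverse_kinematics(position, orientation): joint angles nearest the present ones, or None.
- env.sense(): the state.
- viewer.read_camera(name): name is "scene" or "top" or "wrist"; returns (picture, depth): 384x512x3 uint8, red, green, blue; 384x512 float32, m along the optical axis (not along the pixel's ray), 0 where there is no reading.
- viewer.camera_info(name): a dict with "intrinsics" (3x3 intrinsics, pixels), "dist_coeffs" ([k1, k2, p1, p2, k3] as OpenCV has them; the pictures are not rectified), "eye" and "rotation" of the camera in the world; the wrist camera has in their place "T_tool_cam" (4x4, takes a point from camera to tool coordinates, whose origin is the TCP and whose axes are the flange's). Camera axes: x right, y up, looking along -z (the intrinsics and any distortion apply to the point x, -y, -z); pixel columns grow to the right and rows downward; lengths in m; the calibration is good to about 2 mm. A picture is of the moment at which its call begins: read the wrist's pose just before it. camera_info takes no time and is no camera call.
A pose or a line that the arm cannot do raises env.PlanningError and nothing moves.
- workorder.finish_job(): hands the job in; it is judged then, once.
Trained networks look in the newest picture that a camera, given by its name, has taken for a name from the list of things; names that differ only in an ending like _2 or _b are one class to them, and where a whole thing is asked for, a point or a joint stands for the part that bears it (a point fixed in the world has none). Each returns a list of dicts, best first, with "score" (0 to 1); they miss things now and then, are a little off and sometimes report something else, mostly with a low value. They report only what shows in the picture. A call takes as long as a camera call.
- search_frame(camera, name): "at" ([x, y, z] in m, in world coordinates, good to about 4 mm: the middle of the surface that is visible of it).
- tip_of(camera, name): "at" ([x, y, z] in m, in world coordinates, good to about 4 mm: a listed point, or the origin of a listed thing).
The state is a dict: "t": time; "joint_positions": joint angles; "joint_velocities": joint speeds; "tau": joint torques, N m; "ee_pos": TCP position; "tcp_rot": TCP orientation; "wrist_force": force on the tool from outside, world axes, zero at the start; "moment": the same for the moment, N m; "gripper_width": finger opening in m; "grasp_force": force on a finger pad.
Only numpy, scipy, OpenCV 4.12 (cv2) and the standard library are available. Lean on these libraries where they do the work, as an engineer would, in place of code of your own. Each camera call takes 0.05 s, during which the arm holds its last target. There are 200 camera calls.

## Working session

There is one attempt and no reset: what is moved stays moved. The work goes in short steps, each a Python script; the robot and the scene stay as the last script left them, time stands still between calls to the robot, and variables do not carry over. Pictures are saved under pics/ and viewed, at most 10 in all, crops included, and the job is handed in when it is done.

```bash
ls; mkdir -p pics
python3 - <<'E'
from station import *
import cv2,numpy as np
np.set_printoptions(precision=3,suppress=True)
ims=[]
for c in ["scene","top"]:
    im,d=viewer.read_camera(c); np.save(f"pics/{c}_d.npy",d)
    cv2.imwrite(f"pics/{c}0.png",im[:,:,::-1])
    for n in ["enclosure_a","side_cutters","red_tray","yellow_tray","stock_cabinet","drawer_spot","stock_drawer0_handle","flux_jar","brown_bottle"]:
        print(c,n,[(np.round(r["at"],3),round(r["score"],2)) for r in tip_of(c,n)][:4])
    print(viewer.camera_info(c))
s=env.sense();print(s["t"],s["wrist_force"],s["tcp_rot"])
E
```

```text
pics
scene enclosure_a [(array([ 0.429, -0.234, -0.004]), 0.87), (array([ 0.43 , -0.353,  0.004]), 0.79)]
scene side_cutters [(array([ 0.431, -0.104, -0.002]), 0.7), (array([0.422, 0.297, 0.001]), 0.59)]
scene red_tray [(array([ 0.421,  0.297, -0.001]), 0.6)]
scene yellow_tray [(array([ 0.474,  0.448, -0.004]), 0.65)]
scene stock_cabinet [(array([ 0.67 , -0.178, -0.   ]), 0.72), (array([ 0.585, -0.511,  0.002]), 0.51)]
scene drawer_spot [(array([ 0.615, -0.178,  0.025]), 0.93), (array([ 0.475,  0.449, -0.003]), 0.63)]
scene stock_drawer0_handle [(array([ 0.512, -0.173,  0.052]), 0.8)]
scene flux_jar [(array([ 0.661, -0.417,  0.005]), 0.71)]
scene brown_bottle [(array([ 0.582, -0.508, -0.001]), 0.41)]
{'intrinsics': array([[363.462,   0.   , 255.347],
       [  0.   , 363.462, 194.843],
       [  0.   ,   0.   ,   1.   ]]), 'dist_coeffs': array([0.013, 0.   , 0.   , 0.   , 0.   ]), 'eye': array([-0.008,  0.476,  0.937]), 'rotation': array([[-0.641,  0.569, -0.515],
       [-0.767, -0.485,  0.42 ],
       [-0.01 ,  0.664,  0.748]])}
top enclosure_a [(array([ 0.429, -0.357,  0.002]), 0.
[... 286 characters left out ...]
[(array([ 0.616, -0.172,  0.022]), 0.64), (array([ 0.665, -0.412, -0.006]), 0.33)]
top stock_drawer0_handle [(array([ 0.512, -0.166,  0.054]), 0.61)]
top flux_jar [(array([ 0.662, -0.414, -0.003]), 0.51)]
top brown_bottle [(array([ 0.579, -0.508, -0.002]), 0.37)]
{'intrinsics': array([[399.963,   0.   , 258.669],
       [  0.   , 399.963, 185.711],
       [  0.   ,   0.   ,   1.   ]]), 'dist_coeffs': array([0.032, 0.   , 0.   , 0.   , 0.   ]), 'eye': array([ 0.327, -0.044,  1.631]), 'rotation': array([[ 0.016,  0.986, -0.166],
       [-1.   ,  0.013, -0.022],
       [-0.02 ,  0.167,  0.986]])}
1.0 [-0.211  0.153  0.336] [[ 0.974  0.225 -0.   ]
 [ 0.225 -0.974 -0.   ]
 [-0.     0.    -1.   ]]
```

Run:
```python
import cv2
im=cv2.imread("pics/top0.png");cv2.imwrite("pics/top0b.png",cv2.resize(im,(768,576)))
im=cv2.imread("pics/scene0.png");cv2.imwrite("pics/scene0b.png",cv2.resize(im,(768,576)))
```

```text
(no output)
```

View pics/top0b.png

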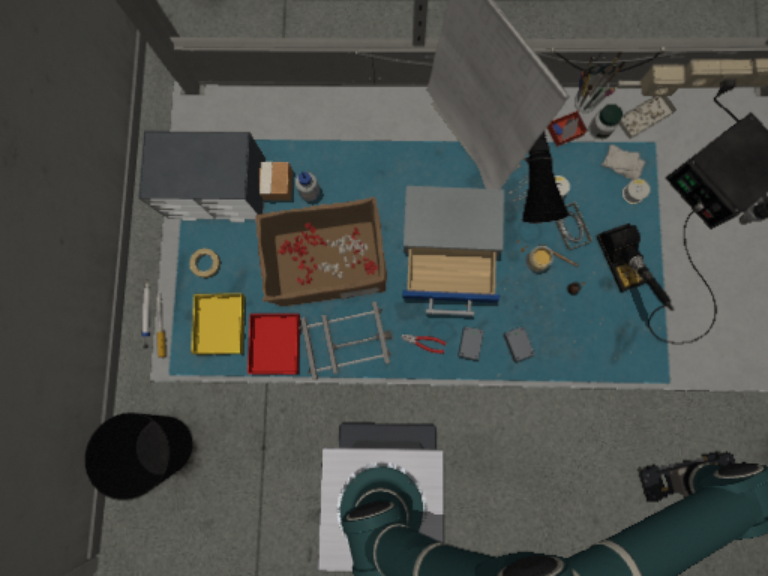

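View pics/scene0b.png

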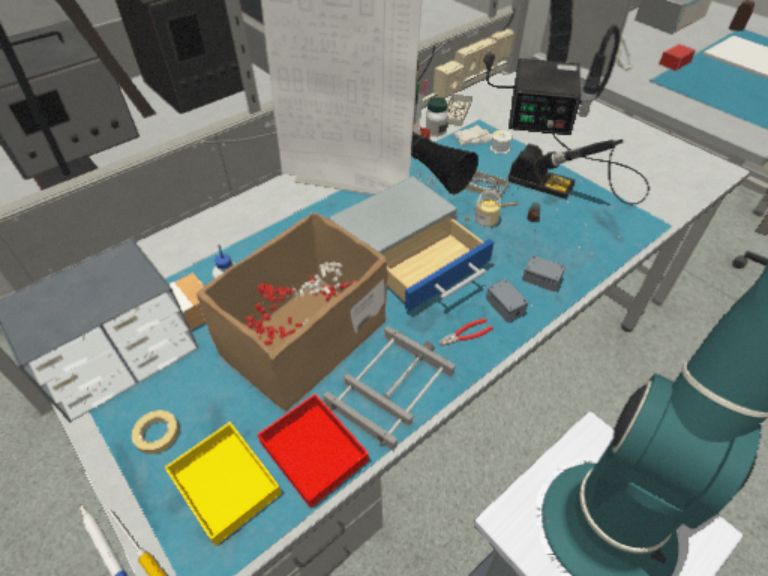

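The top view shows the yellow tray at (218,324), red tray (274,344), cutters (425,345), and the two enclosures at (470,344) and (518,345). The drawer is open at (451,270), the jar stands at (540,260) and the bottle at (574,288). The networks' positions agree with this. Next I take a wrist view over the row for accurate yaws.

```bash
cat > h.py <<'E'
from station import *
import cv2,numpy as np
np.set_printoptions(precision=3,suppress=True)
def down(a): # tool z down, closing axis (y) at world yaw a
    c,s=np.cos(a),np.sin(a); y=np.array([c,s,0]); z=np.array([0,0,-1.]); return np.column_stack([np.cross(y,z),y,z])
def cloud(cam,d=None,st=None,im=None):
    ci=viewer.camera_info(cam)
    if d is None:
        st=env.sense(); im,d=viewer.read_camera(cam)
    v,u=np.mgrid[:d.shape[0],:d.shape[1]]
    p=cv2.undistortPoints(np.stack([u.ravel(),v.ravel()],1).astype(np.float32)[:,None],ci["intrinsics"],ci["dist_coeffs"])[:,0]
    z=d.ravel()[:,None]; P=np.hstack([p[:,:1]*z,-p[:,1:]*z,-z])
    if cam=="wrist":
        T=ci["T_tool_cam"]; P=P@T[:3,:3].T+T[:3,3]; P=P@st["tcp_rot"].T+st["ee_pos"]
    else: P=P@ci["rotation"].T+ci["eye"]
    P[z[:,0]==0]=np.nan
    return P.reshape(d.shape+(3,)),im
def rect(P,c,r,z0,z1):
    Q=P[(np.hypot(P[...,0]-c[0],P[...,1]-c[1])<r)&(P[...,2]>z0)&(P[...,2]<z1)]
    (x,y),(w,h),a=cv2.minAreaRect(Q[:,:2].astype(np.float32)*1000)
    if w<h: w,h,a=h,w,a+90
    return np.array([x/1000,y/1000]),np.array([w,h]),(a+90)%180-90,np.median(Q[:,2]),len(Q)
E
python3 - <<'E'
from h import *
P,_=cloud("top",np.load("pics/top_d.npy"))
for c in [(.43,-.233),(.43,-.355)]: print(rect(P,c,.06,.025,.06))
for (a,b) in [((420,150),(440,190)),((500,120),(520,165)),((455,30),(470,60)),((540,200),(545,180)),((350,360),(380,440))]:
    for q in (a,b): print(q,P[int(q[1]/1.5),int(q[0]/1.5)])
print(viewer.camera_info("wrist")["T_tool_cam"])
q=env.sense()["joint_positions"]
for p,a in [((.42,-.23,.33),np.pi/2),((.42,-.23,.33),-np.pi/2),((.42,-.23,.33),0)]:
    print(solver.inverse_kinematics(p,down(a)))
E
```

```text
(array([ 0.43 , -0.228]), array([80.927, 51.564]), -10.962677001953125, np.float64(0.04092916570724814), 269)
(array([ 0.43 , -0.355]), array([79.614, 53.308]), 20.66724395751953, np.float64(0.04097879607358301), 279)
(420, 150) [ 0.975 -0.093  0.002]
(440, 190) [ 0.828 -0.142  0.1  ]
(500, 120) [ 0.952 -0.276  0.255]
(520, 165) [ 0.933 -0.372  0.001]
(455, 30) [ 1.14  -0.161  0.33 ]
(470, 60) [ 1.078 -0.199  0.308]
(540, 200) [ 0.79  -0.397  0.138]
(545, 180) [ 0.847 -0.413  0.124]
(350, 360) [ 0.379  0.093 -0.006]
(380, 440) [ 0.112  0.028 -0.636]
[[ 0.     0.965  0.261  0.074]
 [ 1.    -0.     0.    -0.   ]
 [ 0.     0.261 -0.965 -0.171]
 [ 0.     0.     0.     1.   ]]
[ 1.09   0.128 -0.711  1.825  0.089  1.221  1.924]
[ 0.687  0.084 -0.272  1.846  0.024  1.215 -1.163]
[ 0.917  0.105 -0.52   1.833  0.056  1.217  0.381]
```

Run:
```python
from h import *
env.reach([.40,-.22,.36],down(-np.pi/2))
P,im=cloud("wrist"); np.save("pics/w1P.npy",P)
cv2.imwrite("pics/w1.png",im[:,:,::-1])
for c in [(.43,-.228),(.43,-.355)]: print(rect(P,c,.06,.03,.06))
print(rect(P,(.43,-.104),.08,.006,.02))
for n in ["side_cutters","enclosure_a","drawer_spot","stock_drawer0_handle"]:
    print(n,[(np.round(r["at"],3),round(r["score"],2)) for r in tip_of("wrist",n)][:3])
g=P[::6,::6]; print("z floor",np.nanmedian(P[P[...,2]<.008][:,2]))
s=env.sense();print(s["t"],s["ee_pos"],s["wrist_force"])
```

```text
(array([ 0.429, -0.231]), array([79.7  , 52.092]), -10.916412353515625, np.float64(0.04262743806515196), 1489)
(array([ 0.429, -0.357]), array([80.066, 52.115]), 21.203821182250977, np.float64(0.04256210549897546), 1536)
(array([ 0.43, -0.11]), array([99.508, 96.401]), 32.79170608520508, np.float64(0.009675815909280405), 697)
side_cutters [(array([ 0.433, -0.106, -0.001]), 0.66)]
enclosure_a [(array([ 0.429, -0.356, -0.004]), 0.78), (array([ 0.429, -0.231, -0.001]), 0.63)]
drawer_spot []
stock_drawer0_handle [(array([ 0.506, -0.17 ,  0.053]), 0.88)]
z floor 0.001697393513294676
3.0917 [ 0.4  -0.22  0.36] [ 0.6   -0.339  0.742]
```

View pics/w1.png

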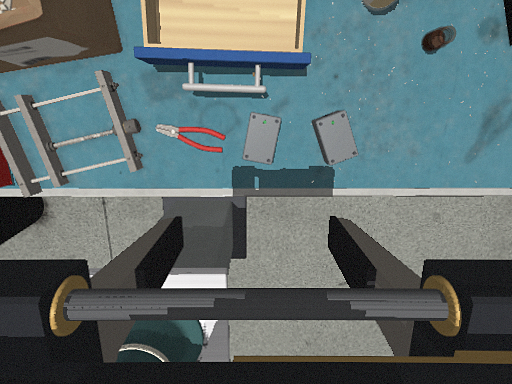

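The wrist view shows the cutters with jaws at (160,129) and handle ends at (222,137)/(222,150). The enclosures are at (263,138) and (335,136), and the drawer front is slightly skewed from (135,50) to (310,60). Next I fit the cutters, drawer and tray axes by colour.

Run:
```python
from h import *
P=np.load("pics/w1P.npy"); im=cv2.imread("pics/w1.png").astype(int); b,g,r=[im[...,i] for i in range(3)]
X,Y,Z=P[...,0],P[...,1],P[...,2]
m=(r>120)&(g<80)&(b<80)&(abs(X-.43)<.08)&(abs(Y+.11)<.09)
Q=P[m]; print("handles",len(Q),cv2.minAreaRect(Q[:,:2].astype(np.float32)*1000),Q[:,2].max())
m=(Z>.005)&(Z<.02)&(abs(X-.43)<.035)&(abs(Y+.104)<.068)
Q=P[m]; print("cut",len(Q),cv2.minAreaRect(Q[:,:2].astype(np.float32)*1000))
m=(b>100)&(r<70)&(g<110)&(Z>.072)&(Z<.09); Q=P[m]
print("front",len(Q),cv2.minAreaRect(Q[:,:2].astype(np.float32)*1000),np.median(Q[:,2]))
m=(Z>.045)&(Z<.062)&(X<.545)&(X>.47)&(abs(Y+.17)<.09); Q=P[m]
print("handle",len(Q),cv2.minAreaRect(Q[:,:2].astype(np.float32)*1000))
# drawer floor in both views
m=(Z>.017)&(Z<.028)&(X>.54)&(X<.7)&(abs(Y+.17)<.15);Q=P[m];print("floor wrist",len(Q),cv2.minAreaRect(Q[:,:2].astype(np.float32)*1000))
P,_=cloud("top",np.load("pics/top_d.npy"));im=cv2.imread("pics/top0.png").astype(int); b,g,r=[im[...,i] for i in range(3)]
X,Y,Z=P[...,0],P[...,1],P[...,2]
m=(Z>.085)&(Z<.1)&(X>.62)&(abs(Y+.17)<.16)&(X<.9);Q=P[m];print("case",len(Q),cv2.minAreaRect(Q[:,:2].astype(np.float32)*1000))
m=(Z>.017)&(Z<.028)&(X>.56)&(X<.67)&(abs(Y+.17)<.12);Q=P[m];print("floor top",len(Q),cv2.minAreaRect(Q[:,:2].astype(np.float32)*1000))
for nm,m,c in [("red",(r>120)&(g<60),(.42,.296)),("yel",(r>120)&(g>100)&(b<60),(.473,.449))]:
    Q=P[m&(abs(X-c[0])<.11)&(abs(Y-c[1])<.1)&(Z>.022)&(Z<.05)]; print(nm,len(Q),cv2.minAreaRect(Q[:,:2].astype(np.float32)*1000))
```

```text
handles 408 ((427.3818054199219, -123.02452087402344), (81.73603820800781, 38.14375686645508), 75.8160629272461) 0.012608081314912367
cut 731 ((434.4979553222656, -100.89759826660156), (129.95150756835938, 60.26205062866211), 72.9541244506836)
front 1796 ((550.9741821289062, -173.42308044433594), (253.0514678955078, 14.585711479187012), 88.2901840209961) 0.07783113883765069
handle 1000 ((522.9064331054688, -183.57456970214844), (150.60211181640625, 41.954833984375), 88.21759796142578)
floor wrist 6648 ((592.2001342773438, -172.95118713378906), (246.419677734375, 97.08585357666016), 88.25224304199219)
case 2331 ((786.5020141601562, -179.87203979492188), (259.7110290527344, 228.70016479492188), 88.17453002929688)
floor top 1061 ((619.48095703125, -174.12014770507812), (216.2676239013672, 100.38059997558594), 89.182373046875)
red 87 ((414.88330078125, 297.25018310546875), (143.6500701904297, 130.65036010742188), 0.9625728726387024)
yel 105 ((472.34893798828125, 449.5303649902344), (157.9419403076172, 130.69387817382812), 2.8700942993164062)
```

```bash
cat >> h.py <<'E'
R=np.radians
def pick(x,y,a,ztip,squeeze,zup=.2,rate=.3):
    F=down(R(a))
    env.movel([x,y,max(.15,ztip)],F,rate=rate); env.movel([x,y,ztip],rate=.15)
    effector.grasp(squeeze); s=env.sense(); print("width",s["gripper_width"],"f",s["grasp_force"],s["ee_pos"])
    f0=s["wrist_force"]; env.movel([x,y,zup],rate=.2); env.pause(.3)
    s=env.sense(); print("t",s["t"],"lifted width",s["gripper_width"],"wf",s["wrist_force"],"m",s["moment"])
def place(x,y,a,ztip,via=(),zup=.2,rate=.35):
    F=down(R(a))
    for p in via: env.movel(p,rate=rate)
    env.movel([x,y,zup],F,rate=rate); env.movel([x,y,ztip+.02],rate=.2); env.movel([x,y,ztip],rate=.06)
    print("at",env.sense()["wrist_force"]); effector.release(); env.movel([x,y,zup],rate=.25)
    s=env.sense(); print("t",s["t"],"up",s["wrist_force"],s["gripper_width"])
E
python3 - <<'E'
from h import *
pick(.431,-.109,-14.2,.003,30)
place(.467,.4475,-45,.009,via=[(.43,.1,.22)])
im,d=viewer.read_camera("wrist"); cv2.imwrite("pics/w2.png",im[:,:,::-1])
im,d=viewer.read_camera("scene"); cv2.imwrite("pics/s2.png",im[:,:,::-1])
for c in("wrist","scene","top"):
    if c=="top": viewer.read_camera(c)
    print([(np.round(r["at"],3),round(r["score"],2)) for r in tip_of(c,"side_cutters")][:3])
E
```

```text
width 0.03134966380718724 f 29.999109506607056 [ 0.431 -0.109  0.003]
t 8.075 lifted width 0.031494239533661074 wf [ 0.088  0.59  -1.432] m [-0.057 -0.111 -0.034]
at [0.622 0.464 0.181]
t 13.55 up [ 0.42  -0.145 -0.3  ] 0.09209383246964079
[(array([0.472, 0.454, 0.003]), 0.57)]
[(array([0.471, 0.45 , 0.003]), 0.9)]
[(array([0.472, 0.449, 0.004]), 0.41)]
```

View pics/w2.png

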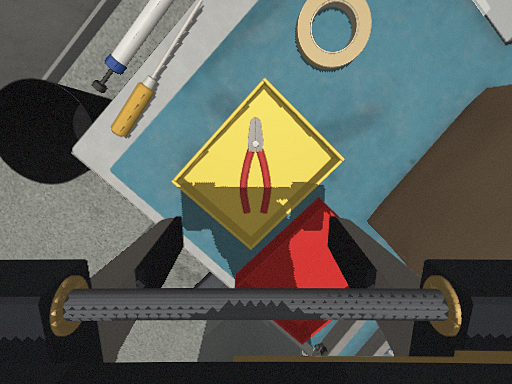

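Cutters lie flat in the yellow tray, around (255,165) in the picture, diagonal and clear of the walls. Enclosure A next.

```bash
cat > enc.py <<'E'
from h import *
def do(x,y,a,slot):
    pick(x,y,a,.009,45,zup=.15)
    f=[env.sense()["wrist_force"][2]]
    for _ in range(2): env.pause(.1); f.append(env.sense()["wrist_force"][2])
    w=-np.mean(f); print("weight",w)
    if w>3.2: place(*slot,-91.8,.0325,zup=.15,rate=.25)
    elif w<2: env.movel([x,y,.2]); place(.42,.297,1,.0135,via=[(.43,0,.2)],rate=.35)
    else: print("UNSURE")
E
python3 - <<'E'
from enc import *
env.movel([.43,.1,.2],down(R(-70)),rate=.35)
do(.429,-.231,-100.9,(.616,-.1315))
im,d=viewer.read_camera("wrist"); cv2.imwrite("pics/w3.png",im[:,:,::-1])
E
```

```text
width 0.051190613728657526 f 44.99994345009327 [ 0.429 -0.231  0.009]
t 19.2 lifted width 0.05185437594898897 wf [-0.114 -0.338 -0.26 ] m [0.041 0.018 0.018]
weight 1.36055784195878
at [-0.542  0.166 -1.124]
t 25.7167 up [-0.26   0.922 -0.318] 0.09202763137922414
```

View pics/w3.png

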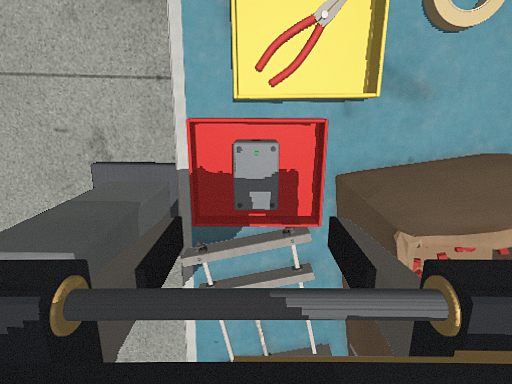

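Enclosure A is empty (about 1.4 N) and lies flat in the centre of the red tray, at (256,175). B must be heavy, so it goes to the middle of the drawer, with its weight checked on the lift.

Run:
```python
from enc import *
env.movel([.43,0,.2],down(R(-40)),rate=.35)
do(.429,-.357,-68.8,(.615,-.1745))
im,d=viewer.read_camera("wrist"); cv2.imwrite("pics/w4.png",im[:,:,::-1])
```

```text
width 0.05159089747991818 f 44.99863542616367 [ 0.429 -0.357  0.009]
t 31.05 lifted width 0.05189702036545264 wf [ 0.032  0.406 -5.226] m [-0.013 -0.023 -0.038]
weight 4.607902599326375
at [ 0.716  0.602 -4.478]
t 34.9083 up [-0.356  0.38  -0.949] 0.09166033298187558
```

View pics/w4.png

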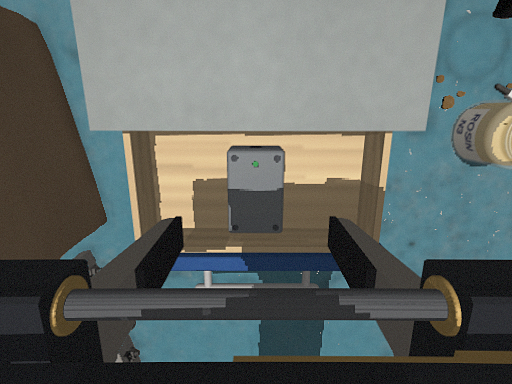

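Enclosure B is heavy (4.6 N) and lies flat in the drawer at (256,188). Now I shut the drawer.

Run:
```python
from h import *
F=down(R(-91.8)); u=np.array([np.cos(R(1.8)),-np.sin(R(1.8)),0])
p0=np.array([.462,-.171,.042])
env.movel(p0+[0,0,.1],F,rate=.3); effector.grasp(10); env.movel(p0,rate=.2)
f0=env.sense()["wrist_force"]
env.movel(p0+u*.125,rate=.08)
L=.125
while L<.165:
    s=env.sense(); f=(s["wrist_force"]-f0)@u; print(round(L,3),round(f,1),s["ee_pos"])
    if f<-9: break
    L+=.004; env.movel(p0+u*L,rate=.05)
env.movel(p0+u*(L-.05),rate=.15); env.movel(p0+u*(L-.05)+[0,0,.2],rate=.3)
env.movel([.42,-.21,.36],rate=.3)
P,im=cloud("wrist"); cv2.imwrite("pics/w5.png",im[:,:,::-1])
for c in("wrist","top","scene"):
    if c!="wrist": viewer.read_camera(c)
    for n in("stock_drawer0_handle","stock_cabinet"): print(c,n,[(np.round(r["at"],3),round(r["score"],2)) for r in tip_of(c,n)][:2])
print(env.sense()["t"])
```

```text
0.125 -0.9 [ 0.587 -0.175  0.042]
0.129 -1.7 [ 0.591 -0.175  0.042]
0.133 -2.0 [ 0.595 -0.175  0.042]
0.137 0.1 [ 0.599 -0.175  0.042]
0.141 -0.9 [ 0.603 -0.175  0.042]
0.145 -0.8 [ 0.607 -0.176  0.042]
0.149 -9.0 [ 0.608 -0.176  0.042]
wrist stock_drawer0_handle [(array([ 0.62 , -0.173,  0.052]), 0.59)]
wrist stock_cabinet []
top stock_drawer0_handle [(array([ 0.626, -0.172,  0.048]), 0.59)]
top stock_cabinet [(array([ 0.675, -0.177,  0.002]), 0.56)]
scene stock_drawer0_handle [(array([ 0.625, -0.179,  0.051]), 0.8), (array([0.472, 0.45 , 0.   ]), 0.35)]
scene stock_cabinet [(array([ 0.674, -0.177, -0.002]), 0.97), (array([ 0.66 , -0.419,  0.002]), 0.52)]
43.35
```

View pics/w5.png

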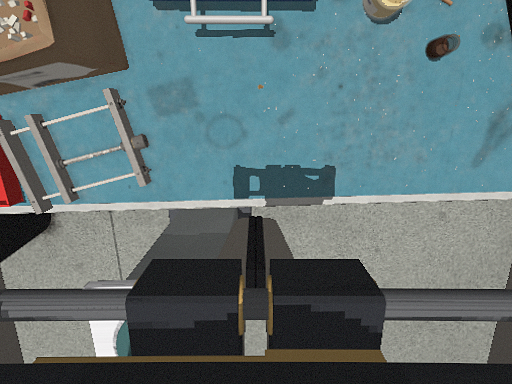

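The drawer reached its hard stop, and the handle at (228,18), about x 0.624, sits 50 mm before the case, so it is shut. The jar and bottle stand where they were, so I hand in.

```bash
python3 -c "
from station import *
print(workorder.finish_job(), env.sense()['t'])"
```

```text
the job is handed in; nothing more can be done
the job is handed in; nothing more can be done
```

The job is handed in, with no verdict shown: enclosure_a (empty, about 1.4 N) is in the red tray, enclosure_b (heavy, about 4.6 N) is in the shut drawer, the cutters are in the yellow tray, and the jar and bottle were left alone.

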